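# Unlock the tube rack from its shaker dock and hold it up level

### The job

The open-frame tube rack is locked in its shaker dock: pull the dock's locking bolt by its upright black grip, straight away from the rack, until it snaps past its sprung catch and stays out. Then take the rack by its two long sides and lift it with its four tubes straight up out of the dock, level all the way, and finish while still holding it in the air, steady and level, with its underside at least 10 cm above the worktop and nothing else carrying it. Leave the small oil bottle, the petri dish and the roll of tape where they stand.

Things in the scene. Friction and masses are not known exactly. Their poses are not given: they have to be found in the camera images.
- dock: Fixed grey shaker dock. Origin on the worktop under the centre of the rack's seat; z up. Bed 92 mm (x) by 188 mm (y -108 to +80), top 12 mm above the worktop. Low corner lips and end stop (to 11 mm above the bed) locate the rack with 2 mm play. Lock tower at the -y end: 36 mm (x), y -102 to -76, 87 mm high. A tall fixed microscope (x over 0.45 m, y -0.3 to 0.02 m) stands right of it.
- lock_bolt (a joint): Locking bolt, slides along the dock's -y axis (away from the rack), m: 0 = locked, its tongue 7 mm over the top of the rack's end wall (rack cannot rise); 0.018 = fully out, rack free. A sprung catch holds it at either end: pulling takes up to about 8 N, until half way (9 mm); past that it snaps fully out by itself and stays; let go earlier, it snaps back in.
- bolt_grip (a point): Point in the upright black grip of the bolt, 11 mm below its top; axes parallel to the dock's. The grip is a block 14 mm (dock x) by 20 mm (dock y), from 69 to 109 mm above the worktop, 97 mm above it at this point; free on both x sides and beyond (-y). It moves with the bolt. At the start it stands 124 mm from the rack's centre along the dock's -y.
- rack: Orange open-frame tube rack, 49 mm (its x) by 141 mm (its y) by 58 mm high, about 0.11 kg; origin at the centre of its underside, z up. Stands on the dock's bed (underside 12 mm above the worktop), its y along the dock's y. Long sides carry rails at 26 to 30 mm and 52 to 56 mm above its underside, faces at x = -24 and +24 mm; grasp across these (49 mm) at the middle of the length. Two rows of six holes; floor 4 mm thick.
- tube0: Capped sample tube, 13 mm diameter (cap 16 mm), 83 mm high, 12 g, standing loose in the rack, its foot 4 mm and its top 87 mm above the rack's underside, in a corner hole of the rack at about x -11, y -54 mm of the rack's frame. Origin at the centre of its foot, z up.
- tube1: Capped sample tube, 13 mm diameter (cap 16 mm), 83 mm high, 12 g, standing loose in the rack, its foot 4 mm and its top 87 mm above the rack's underside, in a corner hole of the rack at about x 11, y -54 mm of the rack's frame. Origin at the centre of its foot, z up.
- tube2: Capped sample tube, 13 mm diameter (cap 16 mm), 83 mm high, 12 g, standing loose in the rack, its foot 4 mm and its top 87 mm above the rack's underside, in a corner hole of the rack at about x -11, y 54 mm of the rack's frame. Origin at the centre of its foot, z up.
- tube3: Capped sample tube, 13 mm diameter (cap 16 mm), 83 mm high, 12 g, standing loose in the rack, its foot 4 mm and its top 87 mm above the rack's underside, in a corner hole of the rack at about x 11, y 54 mm of the rack's frame. Origin at the centre of its foot, z up.
- oil_bottle: Bystander: small dropper bottle with black cap, 26 mm diameter, 66 mm high; origin at the centre of its foot.
- petri: Bystander: closed petri dish, 56 mm diameter, 14 mm high; origin at the centre of its underside.
- tape: Bystander: roll of tape lying flat, 61 mm diameter, 25 mm high; origin at the centre of its underside.
Things that resemble listed ones, but are neither listed nor needed, are in the scene too. What is shaped like the rack but red is not meant.

How it is judged:
By the outcome, as a careful person would: the job done as asked, in the order asked, and still so for the second after the job is handed in, while the arm keeps its last pose, push and grip.
It also fails if it takes over 48 s, if anything falls off the work surface, if the arm or the gripper's body presses on something with over 40 N, if the wrist force passes 120 N, or if a joint passes its speed limit or range.

### The arm

A 6-joint arm with a two-finger parallel gripper is mounted at the origin on a cart in front of the work surface, level with it; the furniture and walls round the work are solid. World frame = base frame: x ahead of the robot, y to its left, z up, the work surface at z = 0. Lengths are in m, angles in rad, forces in N, time in s.
With the tool pointing down it reaches from about 0.25 to 0.775 m from the base axis. Payload 4 kg.
Tool frame: the origin (TCP) lies on the centre line of the jaws, within the pads' length; the fingertips stand 25 mm ahead of it and the grasp point (between the pads) lies 6 mm ahead of it; z points along the fingers, y is the line along which they close (so a half turn about z gives the same grasp; the last joint's range is limited). The gripper opens to 94 mm and grips with 3 to 60 N. Pads are 16 mm wide; open, the fingers measure 119 mm over their backs; the gripper's body (75 mm by 177 mm) begins 78 mm behind the grasp point.
Start: joints at [-1.228, 0.087, 1.371, -0, 1.684, -0.103], TCP at [0.237, -0.496, 0.231] pointing down, gripper open.
Joint ranges: [-3.1, 3.1], [-0.76, 2.03], [0.27, 2.55], [-1.08, 4.22], [0.17, 2.65], [-2.57, 2.57]. Speed limits (rad/s): [2.79, 2.79, 3.14, 3.14, 3.14, 3.14].

### API

Orientations are given as a 3x3 rotation matrix whose columns are the frame's x, y, z axes.
In Python, from station import env gives the robot as it stands.
- The arm moves only by the tool drive_tool, never from a script. Its argument "commands" is one flat list of numbers, 7 for each row, row after row: the finger opening in cm, from 0 to 9.4, then the shift along the world's x, y, z in cm, then the turn, a rotation vector about the world's x, y, z in degrees. In form: [claw, x, y, z, rx, ry, rz, claw, x, y, z, rx, ry, rz, ...]. A call has 1 to 12 rows; each row shifts and turns the commanded pose from where the row before left it; what a row does not reach is not made up. A row lasts 1/12 s, in which the tool goes at most 41.7 mm and 7.16 degrees, less where a joint would pass 70% of its speed; a pose out of reach is approached as far as the arm can. A call with a gripper value outside its range is refused whole. The fingers move at their own pace and stop on an object; the grip force is fixed at half the most. Time passes only in rows, so rows that do not move let the fingers close. It gives the time, the measured TCP pose, the force, the opening and the grip force at its end, in the units of the state.
- env.get_obs(): the state, without advancing time (a new reading comes with each control period).
- env.snapshot(name): name is "scene" or "top" or "wrist"; returns (picture, depth): 420x560x3 uint8, red, green, blue; 420x560 float32, m along the optical axis (not along the pixel's ray), 0 where there is no reading.
- env.camera_info(name): a dict with "intrinsics" (3x3 intrinsics, pixels), "world_from_camera" (4x4, takes a point from camera to world coordinates). Camera axes: x right, y up, looking along -z (the intrinsics and any distortion apply to the point x, -y, -z); pixel columns grow to the right and rows downward; lengths in m; the calibration is good to about 2 mm. The wrist camera is an equidistant fisheye: a pixel r from the principal point sees the ray r / f radians off the axis. A picture is of the moment at which its call begins: read the wrist's pose just before it. camera_info takes no time and is no camera call; for the wrist camera it gives the pose at the moment of the call.
- env.finish_job(): hands the job in; it is judged then, once.
Trained networks look in the newest picture that a camera, given by its name, has taken for a name from the list of things; names that differ only in an ending like _2 or _b are one class to them, and where a whole thing is asked for, a point or a joint stands for the part that bears it (a point fixed in the world has none). Each returns a list of dicts, best first, with "conf" (0 to 1); they miss things now and then, are a little off and sometimes report something else, mostly with a low value. They report only what shows in the picture. A call takes as long as a camera call. They do not tell look-alikes from the thing itself.
- env.recognise(target, camera): "bbox" ([left, top, width, height] in pixels, round what is visible of it).
- env.landmark_of(target, camera): "xy" ([column, row] in pixels: a listed point, or the origin of a listed thing).
The state is a dict: "clock": time; "q": joint angles; "dq": joint speeds; "effort": joint torques, N m; "ee_pos": TCP position; "eef_rot": TCP orientation; "wrist_force": force on the tool from outside, world axes, zero at the start; "wrist_torque": the same for the moment, N m; "finger_gap": finger opening in m; "gripper_force": force on a finger pad.
Only numpy, scipy, OpenCV 4.12 (cv2) and the standard library are available. Lean on these libraries where they do the work, as an engineer would, in place of code of your own. Each camera call takes 0.05 s, during which the arm holds its last target. There are 200 camera calls.

## Working session

There is one attempt and no reset: what is moved stays moved. The work goes in short steps, Python scripts to look and compute and a tool call to move; the robot and the scene stay as the last step left them, time stands still between calls to the robot, and variables do not carry over. Pictures are saved under pics/ and viewed, at most 10 in all, crops included, and the job is handed in when it is done.

Besides the shell and the picture viewer there is one more tool, called after "Call:" in YAML: its name, and indented under it one key for each argument. drive_tool: Moves the arm, as the interface text tells. Its arguments: {"type":"object","properties":{"commands":{"type":"array","items":{"type":"number"}}},"required":["commands"]}

```bash
mkdir -p pics; cat > h.py <<'E'
from station import env
import numpy as np, cv2
def proj(name,P,info=None):
    c=info or env.camera_info(name);K=np.array(c["intrinsics"]);T=np.linalg.inv(np.array(c["world_from_camera"]))
    p=T[:3,:3]@P+T[:3,3];return K[0,2]+K[0,0]*p[0]/-p[2],K[1,2]-K[1,1]*p[1]/-p[2]
def ray(name,u,v):
    c=env.camera_info(name);K=np.array(c["intrinsics"]);T=np.array(c["world_from_camera"])
    x=(u-K[0,2])/K[0,0];y=(v-K[1,2])/K[1,1]
    if name=="wrist":
        r=np.hypot(x,y);s=np.tan(r)/r if r>1e-9 else 1;x*=s;y*=s
    d=np.array([x,-y,-1.]);return T[:3,3],T[:3,:3]@d
def atz(name,u,v,z):
    o,d=ray(name,u,v);return o+d*(z-o[2])/d[2]
def atd(name,u,v,dep):
    o,d=ray(name,u,v);return o+d*dep
E
python3 - <<'E'
from h import *
np.set_printoptions(precision=4,suppress=True)
ims=[]
for n in("scene","top"):
    p,d=env.snapshot(n);np.save(f"pics/{n}_d.npy",d);cv2.imwrite(f"pics/{n}0.png",p[:,:,::-1])
    c=env.camera_info(n);print(n,c)
    for t in("rack","bolt_grip","dock","tube0","oil_bottle","petri","tape"):
        print(t,[(np.round(x["xy"]),round(x["conf"],2)) for x in env.landmark_of(t,n)][:4],[(np.round(x["bbox"]),round(x["conf"],2)) for x in env.recognise(t,n)][:4])
print(env.get_obs())
E
```

```text
scene {'intrinsics': array([[414.4417,   0.    , 282.9942],
       [  0.    , 414.4417, 203.2544],
       [  0.    ,   0.    ,   1.    ]]), 'world_from_camera': array([[-0.815 ,  0.2503, -0.5226,  0.0573],
       [-0.5793, -0.333 ,  0.744 ,  0.8405],
       [ 0.0122,  0.9091,  0.4164,  0.5548],
       [ 0.    ,  0.    ,  0.    ,  1.    ]])}
rack [(array([250., 277.]), 0.88), (array([200., 348.]), 0.56), (array([255., 264.]), 0.26)] [(array([228., 240.,  41.,  58.]), 0.94), (array([170., 297.,  53.,  87.]), 0.77)]
bolt_grip [(array([258., 264.]), 0.73), (array([271., 222.]), 0.67)] [(array([259., 215.,  11.,  27.]), 0.59)]
dock [(array([249., 282.]), 0.86)] [(array([216., 217.,  67.,  94.]), 0.83), (array([231., 257.,  11.,  21.]), 0.75)]
tube0 [(array([265., 267.]), 0.49)] [(array([240., 259.,  10.,  15.]), 0.53), (array([234., 258.,   6.,  17.]), 0.48), (array([258., 236.,   7.,  17.]), 0.41), (array([258., 217.,  14.,  25.]), 0.24)]
oil_bottle [(array([238., 229.]), 0.45)] [(array([226., 240.,  44.,  58.]), 0.66), (array([229., 207.,  12.,  25.]), 0.65)]
petri [(array([331., 243.])
[... 1023 characters left out ...]
231.,  17.,  18.]), 0.7), (array([269., 163.,   9.,   8.]), 0.7)]
tape [(array([371., 243.]), 0.48)] [(array([364., 245.,  19.,  11.]), 0.66)]
{'clock': 1.5, 'q': array([-1.2281,  0.0872,  1.3707,  0.    ,  1.6836, -0.1031]), 'dq': array([-0.0011, -0.0007, -0.0002, -0.0001,  0.0007, -0.0002]), 'effort': array([ -0.0002, -34.0034, -30.2592,   0.0717,   0.0238,  -0.    ]), 'ee_pos': array([ 0.2371, -0.4963,  0.2305]), 'eef_rot': array([[ 0.9023,  0.4311,  0.    ],
       [ 0.4311, -0.9023, -0.    ],
       [-0.    ,  0.    , -1.    ]]), 'wrist_force': array([-0.0309, -0.4291, -0.8395]), 'wrist_torque': array([ 0.0003,  0.0618, -0.0124]), 'gripper_force': 0.0, 'finger_gap': 0.09398154296491824}
```

```bash
python3 - <<'E'
from h import *
np.set_printoptions(precision=3,suppress=True)
a=cv2.imread("pics/scene0.png");b=cv2.imread("pics/top0.png")
A=cv2.resize(a[180:400,150:410],None,fx=3,fy=3,interpolation=2)[:600,:780];cv2.imwrite("pics/s1.png",A)
B=cv2.resize(b[145:285,140:400],None,fx=3,fy=3,interpolation=2);cv2.imwrite("pics/t1.png",B)
for n,u,v,z in(("top",219,223,.012),("top",222,222,0),("top",259,209,.097),("scene",250,277,.012),("scene",271,222,.097),("scene",249,282,0),("top",276,170,0),("top",301,242,0),("top",371,243,0),("scene",238,229,0)):print(n,u,v,atz(n,u,v,z))
E
```

```text
top 219 223 [0.563 0.258 0.012]
top 222 222 [0.567 0.25  0.   ]
top 259 209 [0.608 0.121 0.097]
scene 250 277 [0.566 0.242 0.012]
scene 271 222 [0.592 0.129 0.097]
scene 249 282 [0.567 0.245 0.   ]
top 276 170 [0.749 0.071 0.   ]
top 301 242 [ 0.505 -0.019  0.   ]
top 371 243 [ 0.506 -0.257  0.   ]
scene 238 229 [0.754 0.068 0.   ]
```

View pics/s1.png

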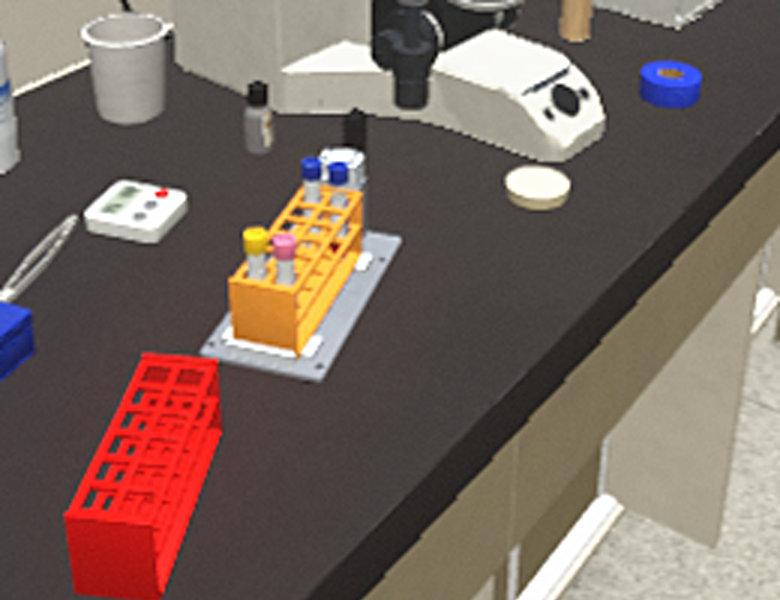

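View pics/t1.png

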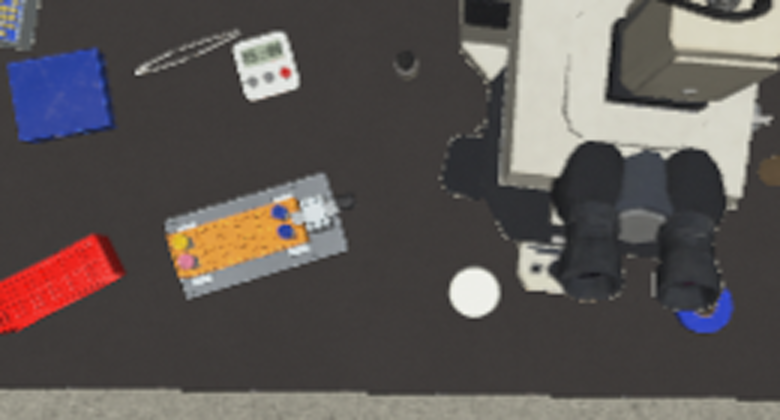

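The target is the orange rack with tubes (scene 248,270; top 220,225). The red rack (scene 198,338; top 159,242) is the look-alike. The black grip is at scene (268,223) and top (255,212), beside the white tower; the oil bottle's black cap (scene 236,210) and the eyepieces (scene 287,205) are also black but aren't the grip. I'll swing around at low x, then look from close by.

Call:
drive_tool:
  commands: [9.4,0.5,4,0.4,0,0,6.6,9.4,0.5,4,0.4,0,0,6.6,9.4,0.5,4,0.4,0,0,6.6,9.4,0.5,4,0.4,0,0,6.6,9.4,0.5,4,0.4,0,0,6.6,9.4,0.5,4,0.4,0,0,6.6,9.4,0.5,4,0.4,0,0,6.6,9.4,0.5,4,0.4,0,0,6.6,9.4,0.5,4,0.4,0,0,6.6,9.4,0.5,4,0.4,0,0,6.6,9.4,0.5,4,0.4,0,0,6.6,9.4,0.5,4,0.4,0,0,6.6]

```text
clock: 2.5
ee_pos: [0.2967, -0.0145, 0.2791]
eef_rot: [[-0.259, 0.966, 0.002], [0.966, 0.259, -0.0], [-0.001, 0.002, -1.0]]
wrist_force: [1.1, 0.5, 0.2]
finger_gap: 0.0939
gripper_force: 0.0
```

Call:
drive_tool:
  commands: [9.4,3,3,0,0,0,0,9.4,3,3,0,0,0,0,9.4,3,3,0,0,0,0,9.4,3,3,0,0,0,0,9.4,3,3,0,0,0,0,9.4,0,0,0,0,0,0]

```text
clock: 3.0
ee_pos: [0.4476, 0.1353, 0.2752]
eef_rot: [[-0.26, 0.966, -0.004], [0.966, 0.26, 0.001], [0.002, -0.004, -1.0]]
wrist_force: [-0.3, -0.7, -0.8]
finger_gap: 0.0938
gripper_force: 0.0
```

```bash
python3 - <<'E'
from h import *
np.set_printoptions(precision=3,suppress=True)
o=env.get_obs();print(o["ee_pos"],o["eef_rot"],o["q"])
p,d=env.snapshot("wrist");cv2.imwrite("pics/w0.png",p[:,:,::-1]);np.save("pics/w0d.npy",d)
print(env.camera_info("wrist"))
for t,z in(("rack",.012),("bolt_grip",.097),("dock",0),("tube0",.016)):
    for x in env.landmark_of(t,"wrist")[:4]:print(t,np.round(x["xy"]),round(x["conf"],2),atz("wrist",*x["xy"],z))
E
```

```text
[0.448 0.135 0.275] [[-0.26   0.966 -0.004]
 [ 0.966  0.26   0.001]
 [ 0.002 -0.004 -1.   ]] [ 0.171 -0.099  1.468  0.002  1.776 -0.091]
{'intrinsics': array([[325.192,   0.   , 282.253],
       [  0.   , 325.192, 206.489],
       [  0.   ,   0.   ,   1.   ]]), 'world_from_camera': array([[ 0.966, -0.251, -0.062,  0.427],
       [ 0.258,  0.933,  0.25 ,  0.206],
       [-0.005, -0.258,  0.966,  0.43 ],
       [ 0.   ,  0.   ,  0.   ,  1.   ]])}
rack [391. 118.] 0.7 [0.561 0.25  0.012]
bolt_grip [410. 231.] 0.96 [0.597 0.127 0.097]
dock [411. 232.] 0.58 [0.649 0.103 0.   ]
tube0 [382.  83.] 0.65 [0.536 0.288 0.016]
tube0 [395. 161.] 0.6 [0.584 0.195 0.016]
tube0 [382. 160.] 0.58 [0.566 0.19  0.016]
tube0 [397.  79.] 0.48 [0.556 0.302 0.016]
```

View pics/w0.png

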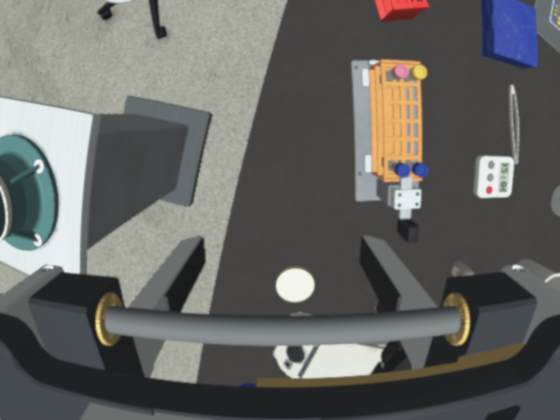

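The view shows the orange rack (395,120) in the dock, with its white tower (405,195) and the black grip (408,231). The red rack (400,5) is far off. Caps: blue at (403,170) and (421,170), pink at (401,72), yellow at (420,72). Next I'll work out the yaw and move over the grip.

```bash
python3 - <<'E'
from h import *
np.set_printoptions(precision=4,suppress=True)
im=cv2.imread("pics/w0.png");d=np.load("pics/w0d.npy")
hsv=cv2.cvtColor(im,cv2.COLOR_BGR2HSV)
r=[]
for (u,v) in((403,170),(421,170),(401,72),(420,72)):
    D=np.median(d[v-1:v+2,u-1:u+2]);p=atd("wrist",u,v,D);r.append(atz("wrist",u,v,.097));print(p,r[-1])
r=np.array(r);y=r[2:].mean(0)-r[:2].mean(0);print("caps",r.mean(0),np.linalg.norm(y),np.degrees(np.arctan2(-y[0],y[1])))
m=np.zeros(im.shape[:2],bool)
for v in range(215,245):
  for u in range(395,422):
    if d[v,u]>0 and im[v,u].max()<60:
      p=atd("wrist",u,v,d[v,u])
      if p[2]>.1:m[v,u]=1
P=np.array([atd("wrist",u,v,d[v,u]) for v,u in np.argwhere(m)]);print("griptop",len(P),P.mean(0),P.min(0),P.max(0))
E
```

```text
[0.5631 0.1897 0.1017] [0.5651 0.1895 0.097 ]
[0.584  0.1958 0.1017] [0.5863 0.1957 0.097 ]
[0.5312 0.2901 0.1012] [0.5325 0.2912 0.097 ]
[0.5521 0.298  0.1014] [0.5538 0.2992 0.097 ]
caps [0.5594 0.2439 0.097 ] 0.10763866125253374 17.587697708868504
griptop 231 [0.5927 0.1276 0.1096] [0.5855 0.1147 0.1005] [0.6025 0.1379 0.1149]
```

Call:
drive_tool:
  commands: [9.4,3,0,0,0,0,0,9.4,3,0,0,0,0,0,9.4,3,0,0,0,0,0,9.4,2.5,0,-2,0,0,0,9.4,1.5,-0.5,-2,0,0,0,9.4,0,0,0,0,0,0]

```text
clock: 3.75
ee_pos: [0.5742, 0.1234, 0.2342]
eef_rot: [[-0.251, 0.968, -0.006], [0.968, 0.251, -0.002], [-0.0, -0.006, -1.0]]
wrist_force: [-0.5, -0.2, -1.3]
finger_gap: 0.094
gripper_force: 0.0
```

```bash
python3 - <<'E'
from h import *
np.set_printoptions(precision=4,suppress=True)
o=env.get_obs();print(o["ee_pos"],o["eef_rot"])
p,d=env.snapshot("wrist");cv2.imwrite("pics/w1.png",p[:,:,::-1]);np.save("pics/w1d.npy",d)
for t,z in(("rack",.012),("bolt_grip",.097)):
    for x in env.landmark_of(t,"wrist")[:2]:print(t,np.round(x["xy"]),round(x["conf"],2),atz("wrist",*x["xy"],z))
E
```

```text
[0.5742 0.1234 0.2342] [[-0.2509  0.968  -0.0062]
 [ 0.968   0.2509 -0.0016]
 [-0.     -0.0064 -1.    ]]
rack [288.  36.] 0.71 [0.5342 0.2986 0.012 ]
rack [301.  78.] 0.58 [0.5627 0.2526 0.012 ]
bolt_grip [312. 201.] 0.61 [0.6005 0.1336 0.097 ]
```

View pics/w1.png

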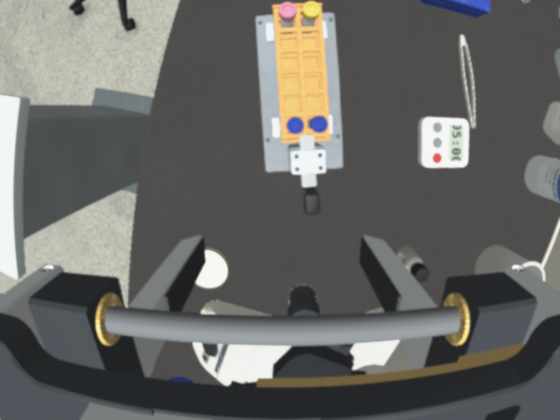

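The rack is at (300,75) with its caps at (295,124), (318,123), (288,11) and (311,10). The grip is at (311,202). I'll measure more precisely from here.

```bash
python3 - <<'E'
from h import *
np.set_printoptions(precision=4,suppress=True)
im=cv2.imread("pics/w1.png");d=np.load("pics/w1d.npy")
def top(c,w,dark,z0):
    P=[]
    for v in range(max(0,c[1]-w),c[1]+w):
      for u in range(c[0]-w,c[0]+w):
        if d[v,u]>0:
          p=atd("wrist",u,v,d[v,u])
          if p[2]>z0 and (not dark or im[v,u].max()<70):P.append(p)
    P=np.array(P);z=np.percentile(P[:,2],80);P=P[abs(P[:,2]-z)<.003];q=(P.min(0)+P.max(0))/2
    print(c,len(P),P.mean(0),q);return P
R=[top(c,11,0,.094).mean(0) for c in((295,124),(318,123),(288,11),(311,10))]
R=np.array(R);y=R[2:].mean(0)-R[:2].mean(0);print("caps",R.mean(0),np.linalg.norm(y),np.degrees(np.arctan2(-y[0],y[1])))
G=top((311,202),18,1,.1);print(cv2.minAreaRect((G[:,:2]*1000).astype(np.float32)))
g=G.mean(0)-R.mean(0);print("grip-caps",np.linalg.norm(g[:2]),np.degrees(np.arctan2(g[0],-g[1])))
E
```

```text
(295, 124) 229 [0.5667 0.1984 0.1041] [0.5668 0.1985 0.1042]
(318, 123) 235 [0.5869 0.2043 0.1043] [0.5871 0.2045 0.1043]
(288, 11) 224 [0.5333 0.2997 0.1041] [0.5332 0.3001 0.1044]
(311, 10) 215 [0.5535 0.3063 0.1041] [0.5535 0.3065 0.1045]
caps [0.5601 0.2522 0.1041] 0.10696192627569341 18.190562821730275Traceback (most recent call last):
  File "<stdin>", line 15, in <module>
  File "<stdin>", line 9, in top
  File "h.py", line 15, in atd
    o,d=ray(name,u,v);return o+d*dep
        ~~~^^^^^^^^^^
  File "h.py", line 7, in ray
    c=env.camera_info(name);K=np.array(c["intrinsics"]);T=np.array(c["world_from_camera"])
ValueError: time passes only in moves, steps and waits
```

```bash
sed -i 's/^def ray(name,u,v):/CI={}\ndef ray(name,u,v):/; s/    c=env.camera_info(name);K=np.array(c\["intrinsics"\]);T=np.array/    c=CI.setdefault(name,None) or env.camera_info(name);CI[name]=c;K=np.array(c["intrinsics"]);T=np.array/' h.py
cat >> h.py <<'E'
def top(n,im,d,c,w,dark,z0):
    P=[]
    for v in range(max(0,c[1]-w),min(420,c[1]+w)):
      for u in range(c[0]-w,c[0]+w):
        if d[v,u]>0:
          p=atd(n,u,v,d[v,u])
          if p[2]>z0 and (not dark or im[v,u].max()<70):P.append(p)
    P=np.array(P);z=np.percentile(P[:,2],80);P=P[abs(P[:,2]-z)<.003]
    print(c,len(P),P.mean(0),(P.min(0)+P.max(0))/2);return P
E
python3 - <<'E'
from h import *
np.set_printoptions(precision=4,suppress=True)
im=cv2.imread("pics/w1.png");d=np.load("pics/w1d.npy")
G=top("wrist",im,d,(311,202),18,1,.1);print(cv2.minAreaRect((G[:,:2]*1000).astype(np.float32)))
g=G.mean(0)-np.array([.5601,.2522,0]);print("grip-caps",np.linalg.norm(g[:2]),np.degrees(np.arctan2(g[0],-g[1])))
im=cv2.imread("pics/top0.png");d=np.load("pics/top_d.npy")
for c in((232,215),(235,222),(200,226),(202,232)):top("top",im,d,c,4,0,.09)
top("top",im,d,(255,212),6,1,.09)
E
```

```text
(311, 202) 133 [0.5998 0.1361 0.1137] [0.5987 0.1353 0.1138]
((599.0040283203125, 135.2285614013672), (13.725988388061523, 19.775959014892578), 20.5052547454834)
grip-caps 0.12266677177785228 18.86946100665915
(232, 215) 14 [0.5868 0.2043 0.1007] [0.5869 0.2049 0.1012]
(235, 222) 15 [0.5654 0.1979 0.0988] [0.565  0.1984 0.0997]
(200, 226) 12 [0.554  0.3064 0.099 ] [0.5534 0.3077 0.0993]
(202, 232) 16 [0.5324 0.2999 0.0996] [0.5316 0.3006 0.0998]
(255, 212) 10 [0.5992 0.1324 0.1107] [0.5986 0.1324 0.1115]
```

Measurements from the top and wrist cameras agree: rack centre (0.560, 0.2523), yaw 18.2°, grip (0.599, 0.1345).

Call:
drive_tool:
  commands: [9.4,1.3,0.6,0,0,0,1.9,9.4,1.2,0.5,0,0,0,1.8,9.4,0,0,-2.5,0,0,0,9.4,0,0,-2.5,0,0,0,9.4,0,0,0,0,0,0]

```text
clock: 4.32
ee_pos: [0.5966, 0.1369, 0.1857]
eef_rot: [[-0.317, 0.949, -0.006], [0.949, 0.317, -0.001], [0.001, -0.006, -1.0]]
wrist_force: [-1.3, 0.5, -1.8]
finger_gap: 0.0945
gripper_force: 0.0
```

Call:
drive_tool:
  commands: [9.4,0.2,-0.2,-2.5,0,0,0,6,0,0,-2.5,0,0,0,5,0,0,-2,0,0,0,4,0,0,-1.1,0,0,0,0.5,0,0,0,0,0,0,0.5,0,0,0,0,0,0,0.5,0,0,0,0,0,0,0.5,0,0,0,0,0,0,0.5,0,0,0,0,0,0,0.5,0,0,0,0,0,0]

```text
clock: 5.15
ee_pos: [0.6021, 0.1351, 0.1088]
eef_rot: [[-0.316, 0.949, 0.002], [0.949, 0.316, 0.0], [-0.0, 0.002, -1.0]]
wrist_force: [-0.1, 0.4, -0.7]
finger_gap: 0.0374
gripper_force: 0.0
```

Call:
drive_tool:
  commands: [0.5,0,0,0,0,0,0,0.5,0,0,0,0,0,0,0.5,0,0,0,0,0,0,0.5,0,0,0,0,0,0]

```text
clock: 5.48
ee_pos: [0.5982, 0.1339, 0.1075]
eef_rot: [[-0.316, 0.949, -0.009], [0.949, 0.316, -0.003], [0.0, -0.009, -1.0]]
wrist_force: [-10.1, -4.0, 6.9]
finger_gap: 0.0135
gripper_force: 30.0
```

Call:
drive_tool:
  commands: [0.5,0.1,-0.3,0,0,0,0,0.5,0.1,-0.3,0,0,0,0,0.5,0.1,-0.3,0,0,0,0,0.5,0.1,-0.3,0,0,0,0,0.5,0.1,-0.3,0,0,0,0,0.5,0.1,-0.2,0,0,0,0,0.5,0,0,0,0,0,0,0.5,0,0,0,0,0,0]

```text
clock: 6.15
ee_pos: [0.6038, 0.1167, 0.1076]
eef_rot: [[-0.316, 0.949, -0.009], [0.949, 0.316, -0.003], [0.0, -0.01, -1.0]]
wrist_force: [-11.2, -3.4, 6.6]
finger_gap: 0.0137
gripper_force: 30.0
```

Tool moved 18 mm along the pull and the force along it is low, so the bolt should be out. Next: release, rise and check.

Call:
drive_tool:
  commands: [5,0,0,0,0,0,0,5,0,0,0,0,0,0,5,0,0,0,0,0,0,5,0,0,0,0,0,0,5,0,0,2,0,0,0,9.4,0,0,4,0,0,0,9.4,0,0,4,0,0,0,9.4,0,0,3,0,0,0,9.4,0,0,0,0,0,0,9.4,0,0,0,0,0,0]

```text
clock: 6.98
ee_pos: [0.6089, 0.1183, 0.2407]
eef_rot: [[-0.317, 0.949, 0.007], [0.949, 0.317, 0.001], [-0.001, 0.007, -1.0]]
wrist_force: [-0.4, -0.2, -1.0]
finger_gap: 0.0772
gripper_force: 0.0
```

```bash
python3 - <<'E'
from h import *
np.set_printoptions(precision=4,suppress=True)
o=env.get_obs();print(o["ee_pos"],o["eef_rot"])
p,d=env.snapshot("wrist");im=p[:,:,::-1].copy();cv2.imwrite("pics/w2.png",im)
cv2.imwrite("pics/w2c.png",cv2.resize(im[0:250,180:400],None,fx=2.4,fy=2.4))
L=env.landmark_of("bolt_grip","wrist")
for x in L[:2]:print(x["conf"],x["xy"],atz("wrist",*x["xy"],.097))
c=np.round(L[0]["xy"]).astype(int)
G=top("wrist",im,d,tuple(c),18,1,.1)
g=(G.mean(0)-np.array([.5601,.2523,0]));print(np.linalg.norm(g[:2]))
E
```

```text
[0.6089 0.1183 0.2407] [[-0.3165  0.9486  0.0067]
 [ 0.9486  0.3165  0.0008]
 [-0.0014  0.0066 -1.    ]]
0.83 [274.8, 207.3] [0.6017 0.1124 0.097 ]
(np.int64(275), np.int64(207)) 46 [0.6024 0.1207 0.1026] [0.6008 0.1171 0.1029]
0.1382260978994127
```

View pics/w2c.png

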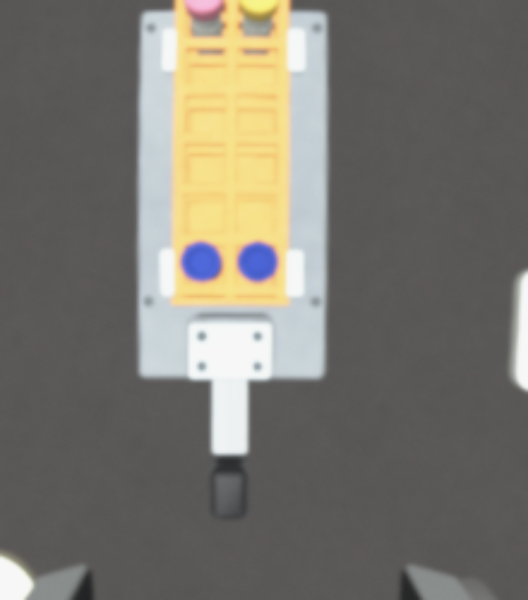

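The bolt is fully out: the rod is long, the grip sits at crop (228,490), and no tongue shows over the rack's end. The rack and all four tubes are undisturbed. Going over the rack's middle.

Call:
drive_tool:
  commands: [9.4,-1.2,3.4,0,0,0,0,9.4,-1.2,3.4,0,0,0,0,9.4,-1.2,3.4,0,0,0,0,9.4,-1.2,3.2,0,0,0,0,9.4,0,0,-3,0,0,0,9.4,0,0,-3,0,0,0,9.4,0,0,0,0,0,0,9.4,0,0,0,0,0,0]

```text
clock: 7.75
ee_pos: [0.5572, 0.2514, 0.173]
eef_rot: [[-0.317, 0.949, -0.009], [0.949, 0.317, -0.003], [-0.0, -0.009, -1.0]]
wrist_force: [0.2, 0.1, 0.9]
finger_gap: 0.0941
gripper_force: 0.0
```

Call:
drive_tool:
  commands: [9.4,0.2,0.1,-2.5,0,0,0,9.4,0,0,-2.5,0,0,0,9.4,0,0,-2.5,0,0,0,9.4,0,0,-2,0,0,0,9.4,0,0,-1.7,0,0,0,9.4,0,0,0,0,0,0,9.4,0,0,0,0,0,0,9.4,0,0,0,0,0,0]

```text
clock: 8.42
ee_pos: [0.563, 0.2532, 0.0678]
eef_rot: [[-0.316, 0.949, 0.003], [0.949, 0.316, 0.001], [0.0, 0.004, -1.0]]
wrist_force: [0.1, -0.6, 0.5]
finger_gap: 0.094
gripper_force: 0.0
```

Call:
drive_tool:
  commands: [9.4,0,0,-0.5,0,0,0,9.4,0,0,0,0,0,0,9.4,0,0,0,0,0,0,9.4,0,0,0,0,0,0]

```text
clock: 8.75
ee_pos: [0.5618, 0.2532, 0.0612]
eef_rot: [[-0.316, 0.949, 0.001], [0.949, 0.316, 0.0], [0.0, 0.001, -1.0]]
wrist_force: [-0.2, 0.1, 0.4]
finger_gap: 0.0941
gripper_force: 0.0
```

Call:
drive_tool:
  commands: [7,-0.1,0,0,0,0,0,6,0,0,0,0,0,0,5.5,0,0,0,0,0,0,5.2,0,0,0,0,0,0,4.5,0,0,0,0,0,0,4,0,0,0,0,0,0,3.5,0,0,0,0,0,0,3.5,0,0,0,0,0,0,3.5,0,0,0,0,0,0,3.5,0,0,0,0,0,0,3.5,0,0,0,0,0,0,3.5,0,0,0,0,0,0]

```text
clock: 9.75
ee_pos: [0.5603, 0.253, 0.0605]
eef_rot: [[-0.316, 0.949, -0.0], [0.949, 0.316, -0.0], [-0.0, -0.0, -1.0]]
wrist_force: [-2.1, 0.9, 0.5]
finger_gap: 0.0474
gripper_force: 30.0
```

Call:
drive_tool:
  commands: [3.5,0,0,0.2,0,0,0,3.5,0,0,0.3,0,0,0,3.5,0,0,0.4,0,0,0,3.5,0,0,0.4,0,0,0,3.5,0,0,0.4,0,0,0,3.5,0,0,0.4,0,0,0,3.5,0,0,0.3,0,0,0,3.5,0,0,0.1,0,0,0,3.5,0,0,0,0,0,0,3.5,0,0,0,0,0,0]

```text
clock: 10.58
ee_pos: [0.5604, 0.253, 0.0855]
eef_rot: [[-0.316, 0.949, 0.0], [0.949, 0.316, 0.0], [0.0, 0.0, -1.0]]
wrist_force: [-0.5, -0.4, -1.3]
finger_gap: 0.0474
gripper_force: 30.0
```

```bash
python3 - <<'E'
from h import *
p,d=env.snapshot("scene");im=p[:,:,::-1]
cv2.imwrite("pics/s2.png",cv2.resize(im[170:330,190:330],None,fx=3.7,fy=3.7))
o=env.get_obs();print(o["ee_pos"],o["wrist_force"],o["wrist_torque"])
E
```

```text
[0.56030452 0.25299868 0.08527307] [-0.04461901 -0.14237926 -2.70589455] [ 0.00703229 -0.09249423 -0.02975173]
```

View pics/s2.png

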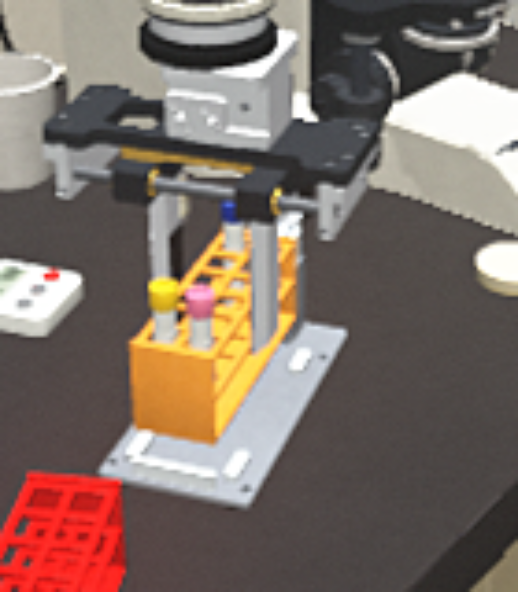

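The rack is clear of the dock's lips, level, with its tubes upright (crop 163,300 and 200,305). Continuing up.

Call:
drive_tool:
  commands: [3.5,0,0,0.5,0,0,0,3.5,0,0,1,0,0,0,3.5,0,0,1.2,0,0,0,3.5,0,0,1.2,0,0,0,3.5,0,0,1.2,0,0,0,3.5,0,0,1.2,0,0,0,3.5,0,0,1.2,0,0,0,3.5,0,0,1,0,0,0,3.5,0,0,0.7,0,0,0,3.5,0,0,0.3,0,0,0,3.5,0,0,0,0,0,0,3.5,0,0,0,0,0,0]

```text
clock: 11.63
ee_pos: [0.5603, 0.253, 0.1801]
eef_rot: [[-0.316, 0.949, -0.001], [0.949, 0.316, -0.0], [-0.0, -0.001, -1.0]]
wrist_force: [1.0, -0.3, -1.7]
finger_gap: 0.0472
gripper_force: 30.0
```

Call:
drive_tool:
  commands: [3.5,0,0,0,0,0,0,3.5,0,0,0,0,0,0,3.5,0,0,0,0,0,0,3.5,0,0,0,0,0,0,3.5,0,0,0,0,0,0,3.5,0,0,0,0,0,0]

```text
clock: 12.13
ee_pos: [0.5604, 0.253, 0.1803]
eef_rot: [[-0.316, 0.949, -0.0], [0.949, 0.316, -0.0], [-0.0, -0.0, -1.0]]
wrist_force: [0.9, 0.9, -1.5]
finger_gap: 0.0472
gripper_force: 30.0
```

```bash
python3 - <<'E'
from h import *
p,d=env.snapshot("scene");im=p[:,:,::-1]
cv2.imwrite("pics/s3.png",cv2.resize(im[140:300,190:330],None,fx=3.7,fy=3.7))
o=env.get_obs();print(o["clock"],o["ee_pos"],o["wrist_force"],o["wrist_torque"],o["dq"])
E
```

```text
12.1833 [0.56043068 0.25302494 0.18041628] [-0.57517678 -0.05305672 -0.37467393] [-0.0386829  -0.12390503 -0.00561291] [-0.00024894  0.0001335  -0.00159968  0.00065444 -0.00092069  0.0018062 ]
```

View pics/s3.png

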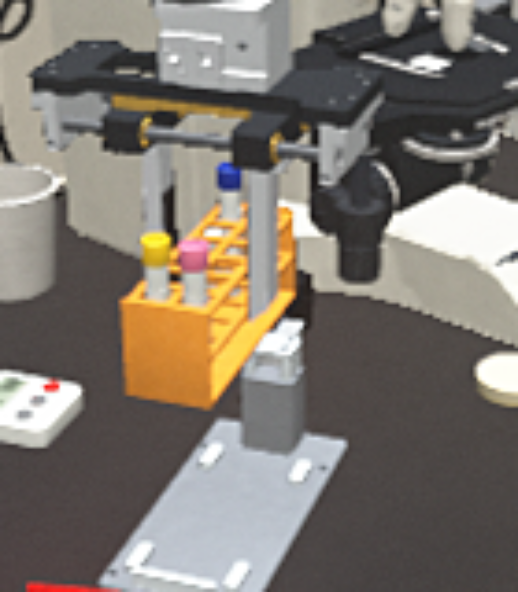

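The rack is held level, tubes inside, with its underside about 13 cm up (a 12 cm rise from 1.2 cm). The empty dock below shows the bolt still out.

```bash
python3 -c "
from station import env
print(env.finish_job())"
```

```text
the job is handed in; nothing more can be done
None
```

The job is handed in at about 12 s: I pulled the bolt out fully (18 mm), then lifted the rack straight up with its tubes. It is held level and steady, its underside about 13 cm above the worktop; the oil bottle, petri dish and tape were not touched.

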